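# Slacken the left-hand hub nut on a drive's fan tray

### The job

On this motor drive's fan tray, one fan has a left-hand hub nut: it is the one engraved with a yellow ring and a yellow line, while the other two have plain white lines. Unscrew the yellow-marked nut by turning it clockwise, seen from above, until its yellow line points at the red mark on that fan's rim, then let go. Do not turn the two white-lined nuts.

Things in the scene. Friction and masses are not known exactly. Their poses are not given: they have to be found in the camera images.
- left_nut (a joint): turn of the left-hand nut about its upright axis, rad: 0 = fully tight (a stop), grows clockwise seen from above; at 1.25 the yellow line points at the red mark; far stop 2.6. Starts between 0 and 0.35. Stiff (0.12 N m), stays where left, rises 2.5 mm per rad. Disc of 60 mm diameter, 8 mm thick, yellow ring at its edge, under an upright dark blue bar 54 long, 18 wide, 36 mm high
- left_nut_grip (a point): grip point on the left-hand nut's axis, in its bar (pinch across the 18 mm width from above): 24 mm above the disc, 12 mm below the bar's top, 127 mm above the bench. x runs along the bar to the end with the yellow line, z up. Its round fan is 140 mm across; the rim with the red mark lies 36 mm below. Nothing within 110 mm is higher than the disc but this bar
- plain_nut_a_line (a point): bystander, leave it: outer end of the white line on top of a plain nut of the same shape without ring, 27 mm from its axis, 139 mm above the bench; x points away from the axis. The three fans stand 170 mm apart in a row, in any order and each turned anyhow, on a grey chassis 220 x 540 mm, 65 mm high
- plain_nut_b_line (a point): bystander, leave it: the same point on the other plain nut

How it is judged:
By the outcome, as a careful person would: the job done as asked, in the order asked, and still so for the second after the job is handed in, with the robot touching nothing.
It also fails if it takes over 29 s, if anything falls off the work surface, if the arm or the gripper's body presses on something with over 40 N, if the wrist force passes 120 N, or if a joint passes its speed limit or range.

### The arm

A 6-joint arm with a two-finger parallel gripper is mounted at the origin on the work surface. World frame = base frame: x ahead of the robot, y to its left, z up, the work surface at z = 0. Lengths are in m, angles in degrees, forces in N, time in s.
With the tool pointing down it reaches from about 0.325 to 0.85 m from the base axis. Payload 4.4 kg.
Tool frame: the origin (TCP) lies midway between the tips of the shut fingers; the grasp point (between the pads) lies 19 mm behind it; z points along the fingers, y is the direction in which the jaws open and shut (so a half turn about z gives the same grasp; the last joint's range is limited). The gripper opens to 94 mm and grips with 3 to 60 N. Pads are 16 mm wide; open, the fingers measure 119 mm over their backs; the gripper's body (75 mm by 177 mm) begins 78 mm behind the grasp point.
Start: joints at [-73.826, 11.837, 88.321, -0, 79.842, -8.623], TCP at [0.241, -0.522, 0.205] pointing down, gripper open.
Joint ranges: [-156.59, 156.59], [-49.26, 127.26], [12.9, 141.05], [-63.56, 243.56], [4.71, 150.69], [-161.64, 161.64]. Speed limits (degrees/s): [159.86, 159.86, 180, 180, 180, 180].

### API

Orientations are given as [roll, pitch, yaw] about the fixed x, y, z axes, in that order (R = Rz(yaw) Ry(pitch) Rx(roll)).
In Python, from workcell import bot gives the robot as it stands.
- The arm moves only by the shell command python3 -m handwheel 'ROWS' [FORCE]. ROWS is JSON, a list that holds one entry, the list of rows, each a list of 7 numbers: the finger opening in mm, from 0 to 94, then the shift along the tool's x, y, z each as a share of 40 cm, from -1 to 1, then the turn, a rotation vector about the tool's x, y, z each as a share of pi rad, from -1 to 1. A call has 1 to 5 rows; each row is the pose to reach, as a shift and turn from the pose commanded when the call began, along the tool's axes at that moment, turning the shorter way round; what a row does not reach only later rows make up. A row lasts 1/12 s, in which the tool goes at most 41.7 mm and 7.16 degrees, less where a joint would pass 70% of its speed; a pose out of reach is approached as far as the arm can. A call with a number of a shift or a turn outside -1 to 1 is refused whole. A call with a gripper value outside its range is refused whole. The fingers move at their own pace and stop on an object; FORCE is the grip in N (left out, the last holds). Time passes only in rows, so rows that repeat a pose let the fingers close. It gives the time, the measured TCP pose, the force and the opening at its end, in the units of the state.
- bot.read_state(): the state, without advancing time (a new reading comes with each control period).
- bot.capture(name): name is "scene" or "side" or "wrist"; returns (picture, depth): 480x640x3 uint8, red, green, blue; 480x640 float32, m along the optical axis (not along the pixel's ray), 0 where there is no reading.
- bot.camera_info(name): a dict with "mtx" (3x3 intrinsics, pixels), "origin" and "rotation" of the camera in the world; the wrist camera has in their place "tool_from_camera" (4x4, takes a point from camera to tool coordinates, whose origin is the TCP and whose axes are the flange's). Camera axes: x right, y up, looking along -z (the intrinsics and any distortion apply to the point x, -y, -z); pixel columns grow to the right and rows downward; lengths in m; the calibration is good to about 2 mm. A picture is of the moment at which its call begins: read the wrist's pose just before it. camera_info takes no time and is no camera call.
- bot.hand_in(): hands the job in, once; it reports no verdict.
Trained networks look in the newest picture that a camera, given by its name, has taken for a name from the list of things; names that differ only in an ending like _2 or _b are one class to them, and where a whole thing is asked for, a point or a joint stands for the part that bears it (a point fixed in the world has none). Each returns a list of dicts, best first, with "score" (0 to 1); they miss things now and then, are a little off and sometimes report something else, mostly with a low value. They report only what shows in the picture. A call takes as long as a camera call.
- bot.spot_in(label, camera): "centre" ([x, y, z] in m, in world coordinates, good to about 4 mm: the middle of the surface that is visible of it).
- bot.silhouettes(label, camera): "mask" (480x640 bool, what is visible of it).
The state is a dict: "t": time; "joint_positions": joint angles; "joint_velocities": joint speeds; "joint_efforts": joint torques, N m; "tool_pos": TCP position; "ee_rot": TCP orientation; "contact_force": force on the tool from outside, world axes, zero at the start; "wrist_torque": the same for the moment, N m; "grip_width": finger opening in m.
Only numpy, scipy, OpenCV 4.12 (cv2) and the standard library are available. Lean on these libraries where they do the work, as an engineer would, in place of code of your own. Each camera call takes 0.05 s, during which the arm holds its last target. There are 200 camera calls.

## Working session

There is one attempt and no reset: what is moved stays moved. The work goes in short steps, Python scripts to look and compute and a shell command to move; the robot and the scene stay as the last step left them, time stands still between calls to the robot, and variables do not carry over. Pictures are saved under pics/ and viewed, about 8 in all and at most 12, crops included, and the job is handed in when it is done.

```bash
mkdir -p pics; cat > h.py <<'E'
import numpy as np,cv2
from scipy.spatial.transform import Rotation as R
from workcell import bot
def cam(name):
    s=bot.read_state(); p,d=bot.capture(name); i=bot.camera_info(name); K=np.array(i["mtx"])
    if name=="wrist":
        T=np.eye(4);T[:3,:3]=R.from_euler('xyz',s["ee_rot"],degrees=True).as_matrix();T[:3,3]=s["tool_pos"]
        T=T@np.array(i["tool_from_camera"])
    else:
        T=np.eye(4);T[:3,:3]=np.array(i["rotation"]);T[:3,3]=i["origin"]
    v,u=np.mgrid[:480,:640]
    P=np.stack([(u-K[0,2])/K[0,0]*d,-(v-K[1,2])/K[1,1]*d,-d],-1)@T[:3,:3].T+T[:3,3]
    return p,d,P,T,K
def save(n,p): cv2.imwrite("pics/"+n,cv2.cvtColor(p,cv2.COLOR_RGB2BGR))
E
python3 - <<'E'
from h import *
print(bot.read_state()); print({k:v for k,v in bot.camera_info("scene").items()})
for c in ("scene","side"):
    p,d,P,T,K=cam(c); save(c+"0.png",p)
    for l in ("left_nut","left_nut_grip","plain_nut_a_line"):
        print(c,l,[(np.round(o["centre"],3),round(o["score"],2)) for o in bot.spot_in(l,c)][:4])
E
```

```text
{'t': 0.0, 'joint_positions': array([-7.38250452e+01,  1.18828326e+01,  8.84022053e+01, -2.38087936e-03,
        7.98412826e+01, -8.62229491e+00]), 'joint_velocities': array([ 0.0896654 ,  0.13566813,  0.10615778, -0.0825281 , -0.03072704,
       -0.07413592]), 'joint_efforts': array([ 1.61736778e-03, -3.70866930e+01, -2.81416208e+01,  7.01164571e-02,
        3.60568380e-02, -1.79669369e-04]), 'tool_pos': array([ 0.24092128, -0.52122569,  0.20432632]), 'ee_rot': array([-1.79874756e+02, -1.66218130e-02,  2.47976541e+01]), 'contact_force': array([ 0.24936558, -0.29515685, -0.13344499]), 'wrist_torque': array([-0.01374851,  0.03933374,  0.04288818]), 'grip_width': 0.09434534686812132}
{'mtx': array([[450.22323079,   0.        , 317.00609476],
       [  0.        , 450.22323079, 240.0057121 ],
       [  0.        ,   0.        ,   1.        ]]), 'origin': array([ 0.85575098, -0.21743083,  0.71404019]), 'rotation': array([33.96774125, -0.80607826, 52.27879706])}
scene left_nut [(array([0.6  , 0.03 , 0.116]), 0.62), (array([ 0.628, -0.137,  0.113]), 0.6)]
scene left_nut_grip [(array([ 0.623, -0.135,  0.113]), 0.68)]
scene plain_nut_a_line [(array([0.6  , 0.031, 0.118]), 0.96)]
side left_nut [(array([ 0.607, -0.136,  0.115]), 0.72)]
side left_nut_grip [(array([ 0.603, -0.139,  0.12 ]), 0.86)]
side plain_nut_a_line [(array([0.583, 0.026, 0.105]), 0.56), (array([ 0.607, -0.139,  0.116]), 0.46)]
```

View pics/scene0.png

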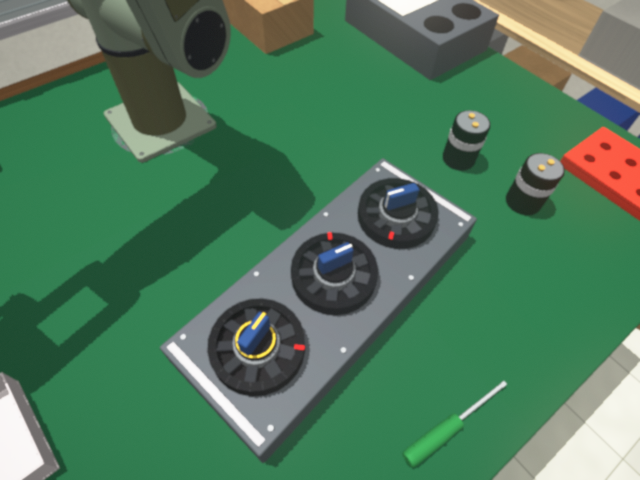

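The yellow-ringed nut is at pixel (257,340), the near-left fan. Its line ends near (264,316) and the red mark is at (299,347). The plain nuts are at (335,260) and (402,197).

```bash
sed -i 's/T\[:3,:3\]=np.array(i\["rotation"\])/T[:3,:3]=R.from_euler("xyz",i["rotation"],degrees=True).as_matrix()/' h.py
cat >> h.py <<'E'
def analyse(p,P,c0):
    hsv=cv2.cvtColor(p,cv2.COLOR_RGB2HSV); H,S,V=[hsv[...,k].astype(int) for k in range(3)]
    near=np.hypot(P[...,0]-c0[0],P[...,1]-c0[1])<0.075
    z=P[...,2]
    yel=near&(H>18)&(H<35)&(S>110)&(V>90)
    m={"top":near&(z>.133)&(z<.15),"line":yel&(z>.128),"ring":yel&(z<.118)&(z>.09),
       "red":near&((H<8)|(H>172))&(S>140)&(z<.12)}
    o={}
    for k,a in m.items():
        q=P[a]
        if len(q)<5: print(k,len(q)); continue
        o[k]=q; print(k,len(q),"mean",q.mean(0).round(4),"zmed",np.median(q[:,2]).round(4))
    if "ring" in o:
        q=o["ring"]; A=np.c_[2*q[:,:2],np.ones(len(q))]; s=np.linalg.lstsq(A,(q[:,:2]**2).sum(1),rcond=None)[0]
        print("ring centre",s[:2].round(4),"r",np.sqrt(s[2]+s[:2]@s[:2]).round(4))
    if "top" in o:
        r=cv2.minAreaRect(o["top"][:,:2].astype(np.float32)*1000); b=cv2.boxPoints(r)
        e=max([b[1]-b[0],b[2]-b[1]],key=np.linalg.norm); a=np.degrees(np.arctan2(e[1],e[0])); c=np.array(r[0])/1000
        if "line" in o:
            l=o["line"].mean(0)[:2]-c
            if l@e<0: a+=180
        print("bar c",c,"size",r[1],"yaw",round((a+180)%360-180,1))
        if "red" in o:
            for cc in (c,):
                d=o["red"].mean(0)[:2]-cc; print("red ang",np.degrees(np.arctan2(d[1],d[0])).round(1),"r",np.hypot(*d).round(4))
E
python3 - <<'E'
from h import *
for c in ("scene","side"):
    p,d,P,T,K=cam(c); print(c, T[:3,3]); analyse(p,P,(0.617,-0.137))
    for l in ("left_nut_grip",): print([(np.round(o["centre"],3),round(o["score"],2)) for o in bot.spot_in(l,c)])
    save(c+"1.png",p)
E
```

```text
scene [ 0.85575098 -0.21743083  0.71404019]
top 516 mean [ 0.6181 -0.1329  0.1381] zmed 0.1383
line 58 mean [ 0.6108 -0.1202  0.1389] zmed 0.1389
ring 332 mean [ 0.623  -0.1353  0.1031] zmed 0.1031
red 66 mean [ 0.6595 -0.0873  0.0897] zmed 0.0909
ring centre [ 0.6159 -0.1329] r 0.0266
bar c [ 0.61680127 -0.13179953] size (18.412582397460938, 55.09406280517578) yaw 111.4
red ang 46.2 r 0.0617
[(array([ 0.626, -0.134,  0.113]), 0.9)]
side [ 0.30061858 -0.44238838  0.75014802]
top 461 mean [ 0.6154 -0.1354  0.1369] zmed 0.137
line 53 mean [ 0.6119 -0.1207  0.1377] zmed 0.1376
ring 209 mean [ 0.6015 -0.1435  0.1018] zmed 0.1016
red 49 mean [ 0.6604 -0.0894  0.0894] zmed 0.0897
ring centre [ 0.617  -0.1334] r 0.0268
bar c [ 0.61634143 -0.13383748] size (19.60062026977539, 55.086692810058594) yaw 111.2
red ang 45.2 r 0.0625
[(array([ 0.603, -0.143,  0.121]), 0.93)]
```

```bash
cat >> h.py <<'E'
def go(x,y,z,yaw):
    s=bot.read_state(); M=R.from_euler('xyz',s["ee_rot"],degrees=True); G=R.from_euler('xyz',[180,0,yaw],degrees=True)
    print("t",s["t"],"pos",s["tool_pos"].round(4),"rpy",s["ee_rot"].round(2))
    print("shift",(M.inv().apply(np.array([x,y,z])-s["tool_pos"])/.4).round(4),"turn",((M.inv()*G).as_rotvec()/np.pi).round(4))
E
python3 -m handwheel '[[[94,0.466,-0.181,0,0,0,-0.183],[94,0.466,-0.181,0,0,0,-0.183],[94,0.466,-0.181,0,0,0,-0.183],[94,0.466,-0.181,0,0,0,-0.183],[94,0.466,-0.181,0,0,0,-0.183]]]' 30
python3 -c "
from h import *; go(.6165,-.133,.205,111.3)"
```

```text
t: 1.02
tool_pos: [0.3815, -0.3759, 0.2057]
ee_rot: [180.0, -0.0, 58.1]
contact_force: [0.4, -0.3, -0.8]
grip_width: 0.094
t 1.0167 pos [ 0.3815 -0.3759  0.2057] rpy [ 1.7997e+02 -4.0000e-02  5.8080e+01]
shift [0.8261 0.1775 0.0023] turn [ 2.000e-04 -1.000e-04 -2.957e-01]
```

```bash

python3 -m handwheel '[[[94,0.826,0.177,0,0,0,-0.296],[94,0.826,0.177,0,0,0,-0.296],[94,0.826,0.177,0,0,0,-0.296],[94,0.826,0.177,0,0,0,-0.296],[94,0.826,0.177,0,0,0,-0.296]]]'
python3 -c "
from h import *; go(.6165,-.133,.205,111.3)"
```

```text
t: 1.43
tool_pos: [0.5269, -0.2274, 0.2057]
ee_rot: [180.0, 0.0, 93.9]
contact_force: [-0.0, -0.8, 0.1]
grip_width: 0.0943
t 1.4333 pos [ 0.5269 -0.2274  0.2057] rpy [1.7997e+02 2.0000e-02 9.3900e+01]
shift [0.2203 0.2396 0.0018] turn [ 0.0001  0.0001 -0.0967]
```

```bash

python3 -m handwheel '[[[94,0.220,0.240,0,0,0,-0.097],[94,0.220,0.240,0,0,0,-0.097],[94,0.220,0.240,0,0,0,-0.097],[94,0.220,0.240,0,0,0,-0.097],[94,0.220,0.240,0,0,0,-0.097]]]'
python3 - <<'E'
from h import *
go(.6165,-.133,.108,111.3)
p,d,P,T,K=cam("wrist"); analyse(p,P,(0.6165,-0.133)); save("w1.png",p); go(.6165,-.133,.108,111.3)
E
```

```text
t: 1.85
tool_pos: [0.6173, -0.1331, 0.2051]
ee_rot: [-180.0, -0.0, 111.2]
contact_force: [-0.2, -0.2, 1.1]
grip_width: 0.0942
t 1.85 pos [ 0.6173 -0.1331  0.2051] rpy [-1.7999e+02 -1.0000e-02  1.1123e+02]
shift [ 0.0008 -0.0017  0.2427] turn [-0.     -0.     -0.0004]
top 2460 mean [ 0.6161 -0.1307  0.1382] zmed 0.1383
line 4141 mean [ 0.6085 -0.11    0.3035] zmed 0.319
ring 966 mean [ 0.6154 -0.1301  0.1034] zmed 0.1031
red 205 mean [ 0.6609 -0.0879  0.091 ] zmed 0.0914
ring centre [ 0.6164 -0.1324] r 0.0267
bar c [ 0.61662878 -0.13169019] size (17.850296020507812, 54.25541305541992) yaw 110.7
red ang 44.6 r 0.0623
t 1.9 pos [ 0.6161 -0.1347  0.2051] rpy [-1.7994e+02  1.0000e-02  1.1110e+02]
shift [0.0036 0.0026 0.2427] turn [-0.0003  0.     -0.0011]
```

View pics/w1.png

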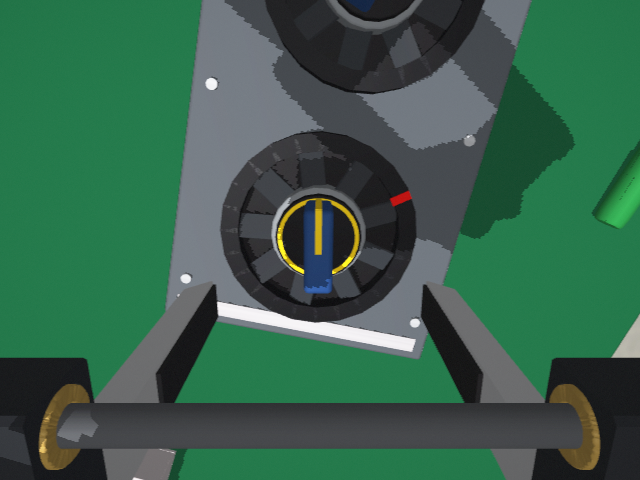

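The wrist view confirms it. The yellow-ringed nut is at (318,236), its line points up the image, the red mark is at (401,199) to the right, and the bar runs along tool x. Now I'll descend and grip.

```bash

python3 -m handwheel '[[[94,0.003,0,0.1,0,0,0],[94,0.003,0,0.2,0,0,0],[94,0.003,0,0.241,0,0,0],[94,0.003,0,0.241,0,0,0],[94,0.003,0,0.241,0,0,0]]]'
python3 -m handwheel '[[[8,0,0,0,0,0,0],[8,0,0,0,0,0,0],[8,0,0,0,0,0,0],[8,0,0,0,0,0,0],[8,0,0,0,0,0,0]]]' 40
python3 -m handwheel '[[[8,0,0,0,0,0,0],[8,0,0,0,0,0,0],[8,0,0,0,0,0,0]]]' 40
python3 -c "
from h import *; go(.6165,-.1325,.108,111);print(bot.read_state()['wrist_torque'])"
```

```text
t: 2.32
tool_pos: [0.6139, -0.1356, 0.1082]
ee_rot: [-179.9, -0.1, 110.9]
contact_force: [0.8, -0.7, 0.6]
grip_width: 0.0936
t: 2.73
tool_pos: [0.6163, -0.1345, 0.1103]
ee_rot: [179.9, 0.1, 111.0]
contact_force: [-0.1, 0.1, 0.4]
grip_width: 0.0639
t: 2.98
tool_pos: [0.6156, -0.1341, 0.1091]
ee_rot: [-180.0, -0.0, 111.0]
contact_force: [-1.2, 0.3, -0.0]
grip_width: 0.0442
t 2.9833 pos [ 0.6156 -0.1341  0.1091] rpy [-180.     -0.    111.02]
shift [0.003  0.0036 0.0026] turn [-0.     -0.      0.0001]
[-0.00255083 -0.11700235 -0.01188985]
```

```bash

python3 -m handwheel '[[[8,0.003,0.003,0,0,0,0],[8,0.003,0.003,0,0,0,0],[8,0.003,0.003,0,0,0,0],[8,0.003,0.003,0,0,0,0],[8,0.003,0.003,0,0,0,0]]]' 40
python3 -m handwheel '[[[8,0,0,0,0,0,0],[8,0,0,0,0,0,0]]]' 40
python3 -c "
from h import *; go(.6165,-.1325,.108,111);print(bot.read_state()['wrist_torque'])"
```

```text
t: 3.4
tool_pos: [0.6163, -0.1326, 0.1089]
ee_rot: [180.0, -0.0, 111.0]
contact_force: [0.3, -0.0, 0.2]
grip_width: 0.0175
t: 3.57
tool_pos: [0.6163, -0.1326, 0.109]
ee_rot: [180.0, -0.0, 111.0]
contact_force: [-0.4, -0.1, -0.8]
grip_width: 0.0177
t 3.5667 pos [ 0.6163 -0.1326  0.109 ] rpy [ 1.7999e+02 -1.0000e-02  1.1100e+02]
shift [0.0001 0.0005 0.0024] turn [ 0.     -0.0001 -0.    ]
[ 0.04840644 -0.22820351 -0.09747298]
```

```bash

python3 -m handwheel '[[[8,0,0,-0.0005,0,0,0.03],[8,0,0,-0.0012,0,0,0.065],[8,0,0,-0.002,0,0,0.1],[8,0,0,-0.0027,0,0,0.135],[8,0,0,-0.0034,0,0,0.17]]]'
python3 -m handwheel '[[[8,0,0,-0.0007,0,0,0.035],[8,0,0,-0.0014,0,0,0.07],[8,0,0,-0.002,0,0,0.105],[8,0,0,-0.0026,0,0,0.135],[8,0,0,-0.0032,0,0,0.165]]]'
python3 - <<'E'
from h import *
go(.6165,-.1325,.112,45.3); print(bot.read_state()['wrist_torque'],bot.read_state()['contact_force'])
for c in ("wrist","scene","side"):
    p,d,P,T,K=cam(c); save(c+"2.png",p); print(c);analyse(p,np.where((P[...,2]>.15)[...,None],0,P),(.6165,-.1325))
go(.6165,-.1325,.112,45.3)
E
```

```text
t: 3.98
tool_pos: [0.6162, -0.1326, 0.1103]
ee_rot: [-180.0, 0.0, 80.1]
contact_force: [0.3, 0.1, -0.8]
grip_width: 0.0177
t: 4.4
tool_pos: [0.616, -0.1326, 0.1116]
ee_rot: [-180.0, 0.0, 50.5]
contact_force: [-0.4, 0.2, -0.7]
grip_width: 0.0176
t 4.4 pos [ 0.616  -0.1326  0.1116] rpy [-1.7996e+02  2.0000e-02  5.0480e+01]
shift [ 0.0009  0.0009 -0.0011] turn [-0.0002  0.0001  0.0288]
[0.10624878 0.0127498  0.10633503] [-0.44588301  0.18655146 -0.71934687]
wrist
top 7129 mean [ 0.6194 -0.1295  0.1411] zmed 0.141
line 857 mean [ 0.627  -0.1204  0.1409] zmed 0.1417
ring 1356 mean [ 0.625  -0.1219  0.1062] zmed 0.106
red 445 mean [ 0.6611 -0.0879  0.0911] zmed 0.0914
ring centre [ 0.6168 -0.1323] r 0.0266
bar c [ 0.6156474  -0.12999429] size (54.379737854003906, 39.586631774902344) yaw 29.8
red ang 42.8 r 0.062
scene
top 99 mean [ 0.6252 -0.1306  0.1392] zmed 0.1394
line 12 mean [ 0.6342 -0.112   0.1373] zmed 0.1388
ring 37 mean [ 0.6401 -0.1221  0.1068] zmed 0.1062
red 62 mean [ 0.6591 -0.0874  0.0897] zmed 0.0909
ring centre [ 0.6404 -0.1214] r 0.0049
bar c [ 0.62092035 -0.13457936] size (54.34746170043945, 16.337730407714844) yaw 59.4
red ang 51.0 r 0.0607
side
top 581 mean [ 0.6137 -0.1384  0.14  ] zmed 0.1398
line 47 mean [ 0.6252 -0.1245  0.1403] zmed 0.1404
ring 270 mean [ 0.6075 -0.1417  0.1044] zmed 0.1044
red 11 mean [ 0.6646 -0.0864  0.0905] zmed 0.0902
ring centre [ 0.6161 -0.1339] r 0.0264
bar c [ 0.6161897 -0.1357276] size (45.130680084228516, 47.069583892822266) yaw 90.6
red ang 45.5 r 0.0691
t 4.55 pos [ 0.616  -0.1326  0.1116] rpy [-1.7996e+02  1.0000e-02  5.0820e+01]
shift [ 0.0009  0.0008 -0.0011] turn [-0.0002  0.      0.0307]
```

View pics/wrist2.png

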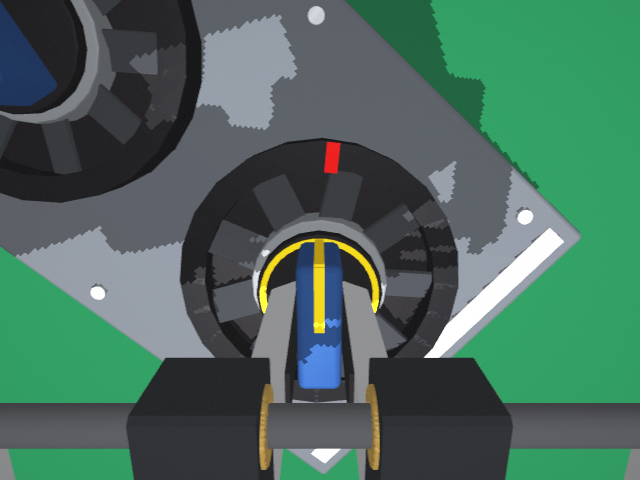

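The line (319,240–330) is straight up the image and the red mark at (332,157) is slightly to its right, so about 5.5° clockwise remains.

```bash

python3 -m handwheel '[[[8,0,0,-0.0003,0,0,0.015],[8,0,0,-0.0006,0,0,0.031],[8,0,0,-0.0006,0,0,0.031],[8,0,0,-0.0006,0,0,0.031]]]'
python3 - <<'E'
from h import *
for i in range(1):
    p,d,P,T,K=cam("wrist"); save("wrist3.png",p); analyse(p,np.where((P[...,2]>.15)[...,None],0,P),(.6165,-.1325))
    # line direction: fit through yellow line top points
    hsv=cv2.cvtColor(p,cv2.COLOR_RGB2HSV); m=(hsv[...,0]>18)&(hsv[...,0]<35)&(hsv[...,1]>110)&(P[...,2]>.138)&(P[...,2]<.146)
    q=P[m][:,:2]; vx,vy,x0,y0=cv2.fitLine(q.astype(np.float32),cv2.DIST_HUBER,0,.001,.001).ravel(); print("line yaw",np.degrees(np.arctan2(vy,vx)),x0,y0)
go(.6165,-.1325,.112,45.3)
E
```

```text
t: 4.88
tool_pos: [0.616, -0.1325, 0.1118]
ee_rot: [-180.0, 0.0, 45.3]
contact_force: [-0.9, 0.9, -0.3]
grip_width: 0.0176
top 7102 mean [ 0.6198 -0.1298  0.1413] zmed 0.1413
line 855 mean [ 0.6282 -0.1214  0.141 ] zmed 0.142
ring 1356 mean [ 0.626  -0.1227  0.1065] zmed 0.1062
red 445 mean [ 0.6612 -0.088   0.091 ] zmed 0.0914
ring centre [ 0.6169 -0.1323] r 0.0266
bar c [ 0.61604022 -0.12972377] size (54.4901123046875, 39.210548400878906) yaw 24.0
red ang 42.7 r 0.0615
line yaw 44.96163 0.6277447 -0.12170059
t 4.9333 pos [ 0.616  -0.1325  0.1118] rpy [-1.7996e+02  1.0000e-02  4.5240e+01]
shift [ 0.0009  0.0008 -0.0004] turn [-0.0002  0.     -0.0003]
```

Line yaw is 45.0° and red bearing is 45.0°. Releasing and rising clear.

```bash

python3 -m handwheel '[[[60,0,0,0,0,0,0],[60,0,0,0,0,0,0],[60,0,0,0,0,0,0],[60,0,0,0,0,0,0],[60,0,0,0,0,0,0]]]'
python3 -m handwheel '[[[60,0,0,0,0,0,0],[60,0,0,-0.06,0,0,0],[60,0,0,-0.15,0,0,0],[60,0,0,-0.24,0,0,0],[60,0,0,-0.24,0,0,0]]]'
python3 - <<'E'
from h import *
for c in ("wrist","side"):
    p,d,P,T,K=cam(c); save(c+"4.png",p); print(c); P=np.where((P[...,2]>.15)[...,None],0,P); analyse(p,P,(.6165,-.1325))
    hsv=cv2.cvtColor(p,cv2.COLOR_RGB2HSV); m=(hsv[...,0]>18)&(hsv[...,0]<35)&(hsv[...,1]>110)&(P[...,2]>.136)&(P[...,2]<.146)
    q=P[m][:,:2]; vx,vy,x0,y0=cv2.fitLine(q.astype(np.float32),cv2.DIST_HUBER,0,.001,.001).ravel(); print("line yaw",np.degrees(np.arctan2(vy,vx)),x0,y0)
go(.6165,-.1325,.112,45.3)
E
```

```text
t: 5.35
tool_pos: [0.6164, -0.1328, 0.112]
ee_rot: [180.0, -0.0, 45.1]
contact_force: [-1.5, -0.9, -0.5]
grip_width: 0.048
t: 5.77
tool_pos: [0.6213, -0.1344, 0.2174]
ee_rot: [179.2, -0.4, 45.1]
contact_force: [1.4, 0.0, 1.8]
grip_width: 0.0596
wrist
top 2276 mean [ 0.6183 -0.1312  0.1411] zmed 0.1413
line 312 mean [ 0.6275 -0.1218  0.1413] zmed 0.142
ring 997 mean [ 0.6183 -0.1303  0.1062] zmed 0.1061
red 209 mean [ 0.6611 -0.088   0.0911] zmed 0.0913
ring centre [ 0.6166 -0.1325] r 0.0267
bar c [ 0.61749652 -0.13206023] size (54.04482650756836, 17.683746337890625) yaw 44.4
red ang 45.3 r 0.062
line yaw 45.278755 0.6270546 -0.12195681
side
top 455 mean [ 0.6147 -0.1361  0.1397] zmed 0.1399
line 41 mean [ 0.626  -0.1243  0.1409] zmed 0.1409
ring 356 mean [ 0.6134 -0.1372  0.1046] zmed 0.1045
red 6 mean [ 0.6648 -0.0846  0.09  ] zmed 0.0898
ring centre [ 0.6163 -0.1336] r 0.0264
bar c [ 0.61634534 -0.13441455] size (54.95625305175781, 17.894283294677734) yaw 45.0
red ang 45.8 r 0.0695
line yaw 45.114445 0.62369025 -0.12631397
t 5.8667 pos [ 0.6179 -0.1333  0.2108] rpy [ 1.7971e+02 -1.3000e-01  4.5140e+01]
shift [-0.0017 -0.005   0.2469] turn [ 0.0016 -0.0007 -0.0009]
```

View pics/wrist4.png

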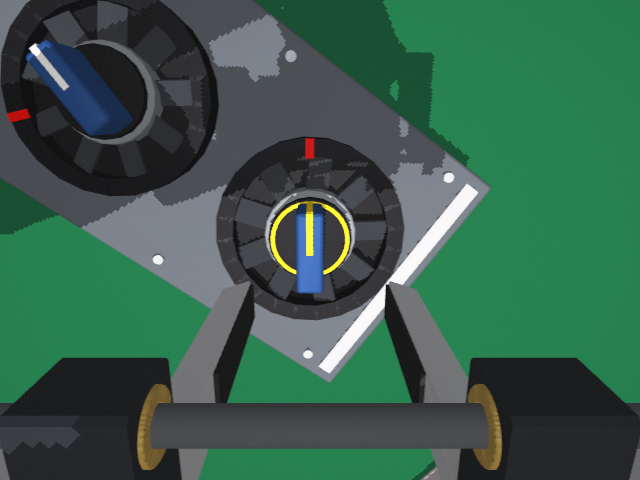

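The yellow line (309,205–255) now points straight at the red mark (309,148). The fingers are open and above the nut, and the neighbouring nut looks untouched.

```bash
python3 -m handwheel '[[[60,0,0,0,0,0,0],[60,0,0,0,0,0,0],[60,0,0,0,0,0,0]]]'; python3 -c "
from workcell import bot; print(bot.hand_in())"
```

```text
t: 6.12
tool_pos: [0.615, -0.1323, 0.2056]
ee_rot: [-179.8, 0.1, 45.1]
contact_force: [0.1, 0.0, 0.4]
grip_width: 0.0602
the job is handed in; nothing more can be done
None
```

I gripped the bar of the yellow-ringed nut and turned it about 66° clockwise, following its rise. Then I let go, lifted the open gripper clear and handed in at 6.1 s.

**Alignment:** In the last wrist picture the yellow line points at 45.3° and the red mark lies at about 45.3°. The side camera agrees at 45.1° for the line. Its red-mark reading was poor, with only 6 pixels and a wrong radius, so I did not rely on it.

**Early disagreement:** The first measurements of the red mark's bearing varied between about 44.5° and 46.4°. I aimed for 45.3° and refined it from close by.

**White-lined nuts:** The gripper never went near either of them. I did not measure their angles afterwards.

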